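Unhook and flip open the tea chest

TASK

Open the wooden tea chest so that someone can pick a tea: push the brass hook on its front over sideways to the left, off its pin, then with a fingertip push the glazed lid up and back past its balance point, so that it leans open by its own weight. Only touch and push, with nothing picked up, and leave the chest standing where it is and the things round it undisturbed.

Things in the scene. Friction and masses are not known exactly. Their poses are not given: they have to be found in the camera images.
- tea_chest: Dark wooden tea chest, loose on four rubber feet, about 1.8 kg with tea and lid; body 150 mm deep, 220 mm wide, 96 mm high. Origin: centre of its underside, on the worktop. x points from its front (with the hook; it faces the robot's right) to its hinged back, y to the chest's left (robot's side of it), z up.
- chest_lid (a joint): Lid angle: 0 shut, grows as the front edge rises. Hinge along y at the chest's upper back edge. Wooden frame with glass pane, 164 mm from hinge to front edge, 228 mm wide, 14 mm thick, 0.26 to 0.4 kg. Loose hinge: let go below about 1.5 rad it falls shut, past that it falls on to its stop at 1.85 rad and stays. It cannot rise while the hook is over the pin.
- hook (a joint): Angle of the brass swing hook at the middle of the chest's front: 0 upright over the lid's pin; grows as its top swings to the chest's left (+y), the only way it goes. Clear of the pin from about 0.4 rad; past about 0.8 rad it falls on by itself to its stop at 1.6 rad and stays. Pivot 9 mm in front of the front wall, 40 mm above the worktop, 2 mm right of the middle. Moves with under 1 N.
- hook_knob (a point): Centre of the brass ball, 13 mm across, on the hook's finger stem: the place to push. Hook upright: 30 mm in front of the chest's front wall, 16 mm in front of the lid's front edge, 85 mm above the worktop, 45 mm above the hook's pivot. Moves with the hook.
- lid_lip (a point): Middle of the lid's lower front edge; moves with the lid. Shut: 96 mm above the worktop. The front rail juts out 14 mm in front of the chest's front wall along its whole width, so fingertips tilted forward fit under it on either side of the catch. In the middle a brass catch plate, 14 mm wide, carries the pin and hangs 29 mm below the lid.
- lid_hinge (a point): Middle of the lid's hinge axis: the chest's upper back edge, 150 mm behind the front wall, 96 mm above the worktop. Fixed to the chest.
- mug: White mug, 50 mm tall, 62 mm across, behind the chest's hinges or past its far end; bystander. Origin: centre of its underside.
- sugar_jar: Glass sugar jar with wire bail, 75 x 67 mm, 96 mm tall, behind the chest's hinges or past its far end; bystander. Origin: centre of its underside.
- jam_jar: Jam jar, 71 mm across, 89 mm tall, near the bread; bystander. Origin: centre of its underside.
- timer: Round kitchen timer, 66 mm across, 69 mm tall, to the left; bystander. Origin: centre of its underside.
- lemon: Lemon, 78 x 55 mm, to the right; bystander. Origin: centre of its underside.

How it is judged:
By the outcome, as a careful person would: the job done as asked, in the order asked, and still so for the second after the job is handed in, with the robot touching nothing.
It also fails if it takes over 45 s, if anything falls off the work surface, if the arm or the gripper's body presses on something with over 40 N, if the wrist force passes 120 N, or if a joint passes its speed limit or range.

ROBOT

A 6-joint arm with a two-finger parallel gripper is mounted at the origin on a cart in front of the work surface, level with it; the furniture and walls round the work are solid. World frame = base frame: x ahead of the robot, y to its left, z up, the work surface at z = 0. Lengths are in mm, angles in rad, forces in N, time in s.
With the tool pointing down it reaches from about 275 to 750 mm from the base axis. Payload 10.2 kg.
Tool frame: the origin (TCP) lies at the centre of the arm's flange, where the gripper is bolted on; the fingertips stand 173 mm ahead of it and the grasp point (between the pads) lies 155 mm ahead of it; z points along the fingers, y is the line along which they close (so a half turn about z gives the same grasp; the last joint's range is limited). The gripper opens to 85 mm and grips with 20 to 120 N. Pads are 22 mm wide; open, the fingers measure 114 mm over their backs; the gripper's body (76 mm by 85 mm) begins 54 mm behind the grasp point. The pads swing forward as they close: fully open they stand 13 mm farther back than shut.
Start: joints at [-1.497, 0.313, 1.498, -0, 1.331, -0.223], TCP at [153.529, -502.057, 404.694] pointing down, gripper open.
Joint ranges: [-2.94, 2.94], [-0.97, 2.17], [0.19, 2.56], [-1.23, 4.37], [0.02, 3.11], [-2.88, 2.88]. Speed limits (rad/s): [2.39, 2.39, 3.01, 3.14, 3.14, 3.14].

INTERFACE

Orientations are given as a unit quaternion [w, x, y, z].
In Python, from rig import ctrl gives the robot as it stands.
- The arm moves only by the tool run_rows, called after ">>>" by a JSON object that holds its "op" and its "data", one argument or row to a line. Schema: {"type":"object","properties":{"moves":{"type":"array","items":{"type":"array","prefixItems":[{"type":"array","items":{"type":"number"},"minItems":3,"maxItems":3},{"type":"array","items":{"type":"number"},"minItems":3,"maxItems":3}],"minItems":2,"maxItems":2},"minItems":1,"maxItems":8},"aperture":{"type":"number"},"grip_force":{"type":"number"},"only":{"type":"string"},"quiet":{"type":"boolean"},"lines":{"type":"string"}},"required":["moves"],"additionalProperties":false}. moves is a list of rows, 1 to 8 of them, each written [[dx, dy, dz], [rx, ry, rz]]: dx, dy, dz in units of 25 mm, then a rotation vector rx, ry, rz in units of 0.25 rad; each row is the pose to reach, as a shift and turn from the pose commanded when the call began, along the tool's axes at that moment; what a row does not reach only later rows make up. A row lasts 1/10 s, in which the tool goes at most 50 mm and 0.15 rad, less where a joint would pass 70% of its speed; a pose out of reach is approached as far as the arm can. aperture is the opening from 0.0 (shut) to 1.0 (fully open), set as the call begins (left out keeps the last). The fingers move at their own pace and stop on an object; grip_force is the grip in N (left out, the last holds). Time passes only in rows, so rows that do not move let the fingers close. The tool returns the time, the measured TCP pose, the force, the opening and the grip force at its end. only (a regular expression) keeps the lines of the reply that match it, lines (a string "A,B") keeps lines A to B, and quiet returns only ok. Input that does not fit is refused with a message, and nothing moves.
- ctrl.sense(): the state, without advancing time (a new reading comes with each control period).
- ctrl.capture(name): name is "side" or "top" or "wrist"; returns the picture (420x560x3 uint8, red, green, blue); there is no depth.
- ctrl.calibration(name): a dict with "fx", "fy", "cx", "cy" (pixels), "position" and "attitude" of the camera in the world. Camera axes: x right, y down, z forward; pixel columns grow to the right and rows downward; lengths in mm; the calibration is good to about 2 mm. The wrist camera is an equidistant fisheye: a pixel r from the principal point sees the ray r / f radians off the axis. A picture is of the moment at which its call begins: read the wrist's pose just before it. calibration takes no time and is no camera call; for the wrist camera it gives the pose at the moment of the call.
- ctrl.finish_job(): hands the job in; it is judged then, once.
The state is a dict: "time_s": time; "joints": joint angles; "dq": joint speeds; "tau": joint torques, N m; "eef_pos": TCP position; "ee_rot": TCP orientation; "force": force on the tool from outside, world axes, zero at the start; "wrist_torque": the same for the moment, N m; "grip_width": opening from 0.0 (shut) to 1.0 (fully open); "grip_force": force on a finger pad.
Only numpy, scipy, OpenCV 4.12 (cv2) and the standard library are available. Lean on these libraries where they do the work, as an engineer would, in place of code of your own. Each camera call takes 0.05 s, during which the arm holds its last target. There are 200 camera calls.

## Working session

There is one attempt and no reset: what is moved stays moved. The work goes in short steps, Python scripts to look and compute and a tool call to move; the robot and the scene stay as the last step left them, time stands still between calls to the robot, and variables do not carry over. Pictures are saved under pics/ and viewed, at most 10 in all, crops included, and the job is handed in when it is done.

```bash
ls; mkdir -p pics
```

Run:
```python
from rig import ctrl
import cv2
for n in("side","top"):
    im=ctrl.capture(n); cv2.imwrite(f"pics/{n}0.png",im[:,:,::-1]); print(n,ctrl.calibration(n))
s=ctrl.sense();print(s)
```

```text
pics
rig.py
side {'fx': 546.535558648883, 'fy': 546.535558648883, 'cx': 285.0614050813767, 'cy': 210.97316011112875, 'position': array([  -76.68325713, -1322.14366658,  1059.93307647]), 'attitude': array([-0.46155094,  0.85260237, -0.21564485,  0.11634961])}
top {'fx': 402.2241441198443, 'fy': 402.2241441198443, 'cx': 283.3140207363396, 'cy': 198.565254308235, 'position': array([ 439.15619472,  -14.94022711, 1296.89863338]), 'attitude': array([-0.0536397 ,  0.71582722, -0.69457082,  0.04780746])}
{'time_s': 0.1, 'joints': array([-1.49734727e+00,  3.13347121e-01,  1.49836536e+00, -4.96488658e-05,
        1.33099166e+00, -2.23379697e-01]), 'dq': array([-0.00050412, -0.00178243, -0.00301487,  0.00032244,  0.00054082,
        0.00039791]), 'tau': array([ 3.15260797e-03, -4.12898827e+01, -2.60143089e+01, -2.21617233e-04,
        2.97292398e-03,  1.20682952e-06]), 'eef_pos': array([ 153.54818603, -501.99813501,  404.21460901]), 'ee_rot': array([-5.55985749e-04,  9.89005761e-01,  1.47875946e-01,  1.75792100e-05]), 'force': array([ 0.42578912, -0.43384693, -0.60331039]), 'wrist_torque': array([-0.01265121, -0.03309022, -0.02423759]), 'grip_force': 0.0, 'grip_width': 0.9976972286584067}
```

View pics/side0.png

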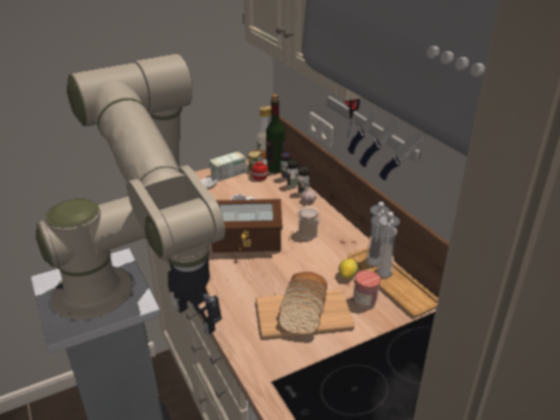

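View pics/top0.png

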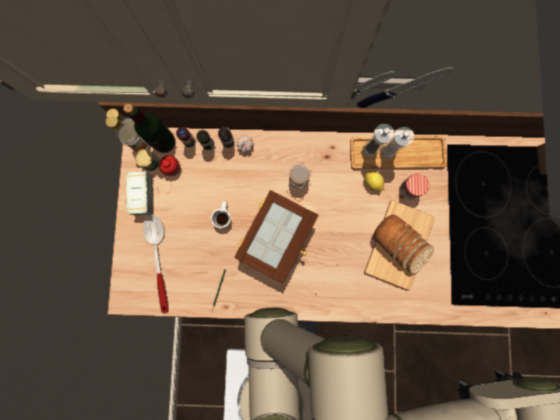

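The side view shows the chest near (248,225) with the brass hook at about (246,240). In the top view its lid spans (237,240) to (318,208), with the knob at about (303,263), the mug at (222,217) and the sugar jar at (299,177). I'll enlarge both.

Run:
```python
import cv2,numpy as np
t=cv2.imread("pics/top0.png")[180:300,200:340]; s=cv2.imread("pics/side0.png")[180:280,190:330]
cv2.imwrite("pics/c0.png",cv2.resize(t,None,fx=5,fy=5,interpolation=2)[:600])
cv2.imwrite("pics/c1.png",cv2.resize(s,None,fx=5,fy=5,interpolation=2))
```

```text
(no output)
```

View pics/c0.png

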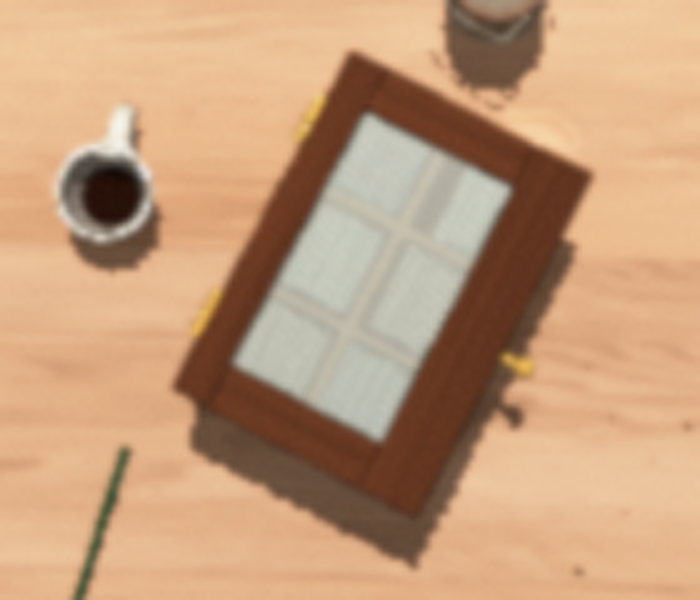

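View pics/c1.png

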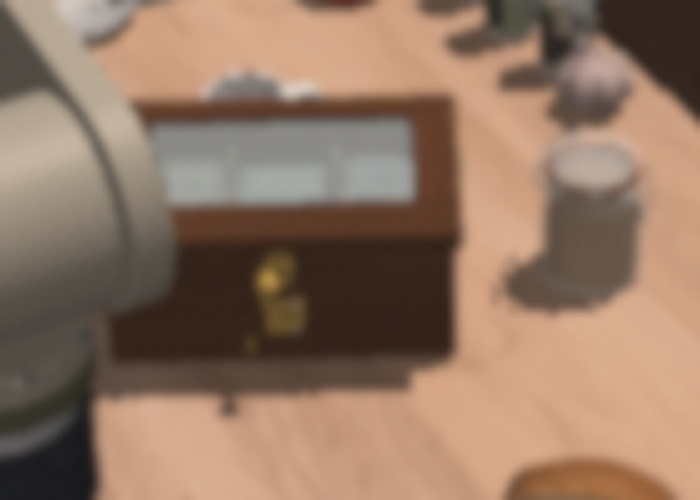

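The enlarged top view shows the lid's top corners at crop (352,52), (592,177), (415,516) and (175,388), with the knob at (518,364). The enlarged side view shows the knob at (270,278) and the lid's right corners at (453,97) and (458,238). Next I triangulate and fit the pose.

Create h.py:
```python
import numpy as np
from scipy.spatial.transform import Rotation as R
from scipy.optimize import least_squares
def rot(q): return R.from_quat(np.r_[q[1:],q[0]])
def proj(c,P):
    p=rot(c["attitude"]).inv().apply(np.atleast_2d(P)-c["position"])
    return np.c_[c["fx"]*p[:,0]/p[:,2]+c["cx"],c["fy"]*p[:,1]/p[:,2]+c["cy"]]
def tri(c1,u1,c2,u2):
    f=lambda X:np.r_[proj(c1,X)[0]-u1,proj(c2,X)[0]-u2]
    s=least_squares(f,[400,0,50.]); return s.x,s.fun
```

Run:
```python
from h import *
from rig import ctrl
ct,cs=ctrl.calibration("top"),ctrl.calibration("side")
T=lambda *p:np.array(p)/5-.4+[200,180]
S=lambda *p:np.array(p)/5-.4+[190,180]
print("knob",tri(ct,T(518,364),cs,S(270,278)))
print("BR",tri(ct,T(352,52),cs,S(453,97)))
print("FR",tri(ct,T(592,177),cs,S(460,236)))
# lid top corners in chest frame: x -89..75 , y +-114, z110
L=np.array([[75,-114,110],[-89,-114,110],[-89,114,110],[75,114,110.]])
kn=np.array([[-105,-2,85.]])
pts=[T(352,52),T(592,177),T(415,516),T(175,388)]
def W(v,P): return R.from_euler("z",v[2]).apply(P)+[v[0],v[1],0]
def f(v):return np.r_[(proj(ct,W(v,L))-pts).ravel(),(proj(ct,W(v,kn))-T(518,364)).ravel(),(proj(cs,W(v,kn))-S(270,278)).ravel(),(proj(cs,W(v,L[:2]))-[S(453,97),S(460,236)]).ravel()]
s=least_squares(f,[350,0,1.]);print(s.x,s.fun.round(1))
v=s.x
for n,p in dict(knob=kn,lip=[[-89,0,96]],FR=[[-89,-114,96]],FL=[[-89,114,96]],hinge=[[75,0,96]]).items():print(n,W(v,np.array(p,float)))
```

Add to h.py:
```python
CH=[501.76,21.74,1.1047]
def W(P,v=None):
    v=CH if v is None else v
    return R.from_euler("z",v[2]).apply(np.asarray(P,float))+[v[0],v[1],0]
def C(P): return R.from_euler("z",-CH[2]).apply(np.asarray(P,float)-[CH[0],CH[1],0])
def goal(tip,a):
    "tip in chest frame, tilt a from straight down towards chest x"
    z=np.array([np.sin(a),0,-np.cos(a)]);y=np.array([0,-1,0.]);x=np.cross(y,z)
    Rg=R.from_euler("z",CH[2])*R.from_matrix(np.c_[x,y,z])
    return W(tip)-173*Rg.apply([0,0,1]),Rg
def rel(tip,a,s):
    p,Rg=goal(tip,a);R0=rot(s["ee_rot"])
    return R0.inv().apply(p-s["eef_pos"]).round(1),(R0.inv()*Rg).as_rotvec().round(3)
def tipnow(s):
    R0=rot(s["ee_rot"]);return C(s["eef_pos"]+R0.apply([0,0,173])).round(1)
```

Run:
```python
from h import *
from rig import ctrl
s=ctrl.sense()
print(rel([-190,-45,150],.95,s),goal([-190,-45,150],.95)[0],tipnow(s))
c=ctrl.calibration("wrist");R0=rot(s["ee_rot"]);print(c["fx"],R0.inv().apply(c["position"]-s["eef_pos"]),(R0.inv()*rot(c["attitude"])).as_matrix().round(2))
```

```text
(array([ 290.1, -128.7,  153.8]), array([ 0.382,  0.896, -0.745])) [ 393.33304793 -293.92580124  250.63117448] [-624.2   75.8  231.2]
325.19226210127806 [75.9664114   1.48955891 31.65600694] [[-0.   -0.95 -0.3 ]
 [ 1.   -0.   -0.  ]
 [ 0.   -0.3   0.95]]
```

The rows are not in the units I measure in: shifts go in units of 25 mm and turns go in units of 0.25 rad. I convert before sending: 115 mm is 4.6, -80 mm is -3.2, 0.896 rad is 3.584.

>>> {"op": "run_rows", "data": {
  "moves": [
    [[1.44,-0.64,0.76],[0.192,0.448,-0.372]],
    [[2.88,-1.28,1.52],[0.38,0.896,-0.744]],
    [[4.36,-1.92,2.32],[0.572,1.344,-1.116]],
    [[5.8,-2.56,3.08],[0.764,1.792,-1.488]],
    [[7.24,-3.2,3.84],[0.956,2.24,-1.864]],
    [[8.72,-3.84,4.6],[1.144,2.688,-2.236]],
    [[10.16,-4.52,5.4],[1.336,3.136,-2.608]],
    [[11.6,-5.16,6.16],[1.528,3.584,-2.98]]
  ],
  "aperture": 0.0,
  "grip_force": 20
}}

```text
time_s: 0.9
eef_pos: [394.0, -292.6, 249.8]
ee_rot: [-0.236, 0.764, 0.462, 0.384]
force: [1.3, -1.3, -0.7]
grip_width: -0.004
grip_force: 0.0
```

Run:
```python
from h import *
from rig import ctrl
import cv2
s=ctrl.sense();print(tipnow(s),s["joints"].round(2),s["grip_width"],rel([-190,-45,150],.95,s))
im=ctrl.capture("wrist");cv2.imwrite("pics/w1.png",cv2.resize(im[:,:,::-1],None,fx=1.42,fy=1.42))
```

```text
[-190.1  -46.3  147. ] [-1.    0.51  1.76  0.77  1.5  -0.84] -0.004327321009804625 (array([-0.2, -0. , -1.7]), array([ 0.008,  0.015, -0.013]))
```

View pics/w1.png

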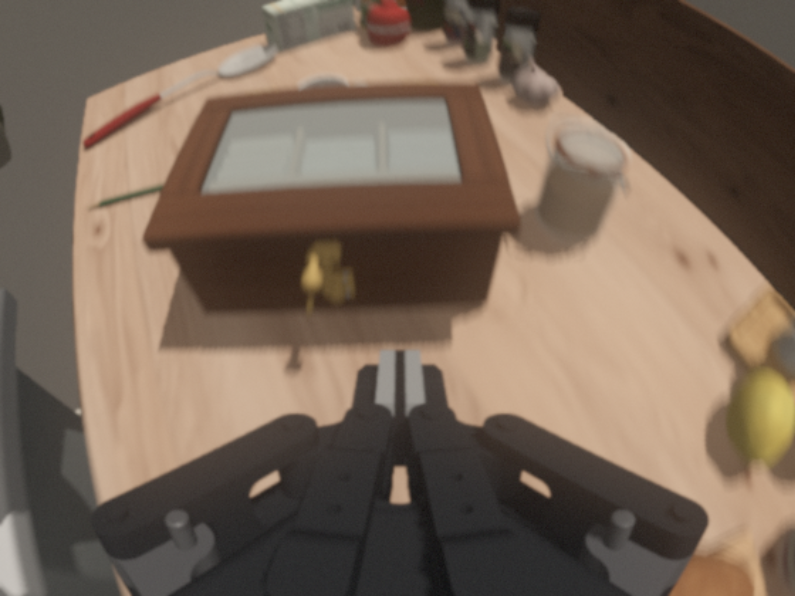

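The wrist view (scaled 1.42) shows the lid's back top corners at (209,98) and (478,87), its lower front corners at (150,247) and (516,233), and the knob at (313,275). The fingertips are at (400,352). I'll refit with all views.

Add to h.py:
```python
def fish(c,P):
    p=rot(c["attitude"]).inv().apply(np.atleast_2d(P)-c["position"])
    r=np.hypot(p[:,0],p[:,1]);k=c["fx"]*np.arctan2(r,p[:,2])/r
    return np.c_[k*p[:,0]+c["cx"],k*p[:,1]+c["cy"]]
```

Run:
```python
from h import *
from rig import ctrl
ct,cs,cw=[ctrl.calibration(n) for n in("top","side","wrist")]
T=lambda *p:np.array(p)/5-.4+[200,180]
S=lambda *p:np.array(p)/5-.4+[190,180]
L=np.array([[75,-114,110],[-89,-114,110],[-89,114,110],[75,114,110.]])
LW=np.array([[75,114,110],[75,-114,110],[-89,114,96],[-89,-114,96.]]);w=np.array([[209,98],[478,87],[150,247],[516,233]])/1.42
kn=np.array([[-105,-2,85.]]);kw=np.array([313,275])/1.42
pts=[T(352,52),T(592,177),T(415,516),T(175,388)]
fw=lambda v:(fish(cw,W(LW,v))-w).ravel()
ft=lambda v:(proj(ct,W(L,v))-pts).ravel()
fk=lambda v:np.r_[fish(cw,W(kn,v))[0]-kw,proj(ct,W(kn,v))[0]-T(518,364),proj(cs,W(kn,v))[0]-S(270,278)]
for n,f in dict(w=fw,t=ft,wk=lambda v:np.r_[fw(v),fk(v)[:2]],all=lambda v:np.r_[fw(v),ft(v),fk(v)]).items():
    s=least_squares(f,CH);print(n,s.x.round(3),s.fun.round(1))
g=least_squares(lambda X:np.r_[fish(cw,X)[0]-kw,proj(ct,X)[0]-T(518,364),proj(cs,X)[0]-S(270,278)],[455,-70,85.]);print("knob",g.x,g.fun.round(1),C(g.x))
```

```text
w [507.157  31.883   1.124] [-0.2 -2.4  0.2 -4.7 -1.5  0.7  1.1  1.7]
t [502.559  20.783   1.119] [-0.1 -0.9  0.8 -0.6  0.5  1.1 -1.2  0.1]
wk [505.388  32.171   1.109] [-0.4 -2.8 -0.  -3.9 -3.8 -0.1 -1.9  3.6  4.8 -0.9]
all [504.787  30.522   1.11 ] [-0.7 -2.1  0.4 -3.2 -4.2  1.3 -1.3  5.1 -2.9 -1.7 -2.3 -1.  -3.3  0.3
 -4.7 -1.1  4.9  0.8 -0.7 -2.1  0.7 -0.8]
knob [455.85257322 -65.3578845   88.86446445] [-0.   0.5 -0.3 -0.8 -0.4 -1.3] [-98.438012     1.86845163  88.86446445]
```

>>> {"op": "run_rows", "data": {
  "moves": [
    [[0,0,0],[0,0,0]],
    [[0,0,0],[0,0,0]],
    [[0,0,0],[0,0,0]]
  ]
}}

```text
time_s: 1.25
eef_pos: [392.6, -294.7, 251.3]
ee_rot: [-0.234, 0.766, 0.461, 0.382]
force: [-0.3, -0.4, -1.5]
grip_width: -0.001
grip_force: 0.0
```

Run:
```python
from h import *
from rig import ctrl
import cv2,json
c=ctrl.calibration("wrist");s=ctrl.sense();im=ctrl.capture("wrist")
print(tipnow(s),s["dq"].round(3),s["force"])
json.dump({k:np.asarray(v).tolist() for k,v in c.items()},open("cw.json","w"))
cv2.imwrite("pics/w2.png",cv2.resize(im[40:240,90:380,::-1],None,fx=2.75,fy=2.75,interpolation=2))
```

```text
[-193.2  -46.6  147.7] [-0.005 -0.002  0.     0.002  0.001 -0.001] [-0.30857661 -0.35440943 -1.54180733]
```

View pics/w2.png

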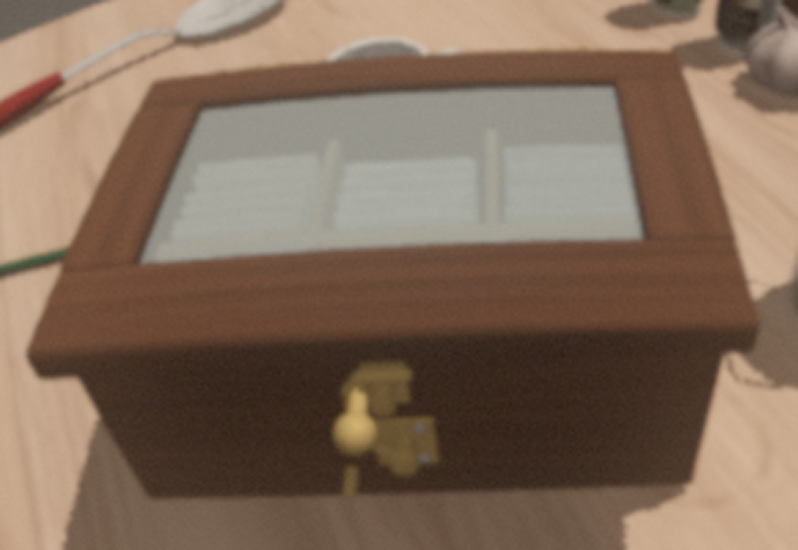

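The crop shows the lid's back corners at (155,82) and (678,53), its lower front corners at (38,374) and (756,347), and its upper front corners at (32,354) and (757,325). The knob centre is at (355,433) and the hook is upright.

Run:
```python
from h import *
from rig import ctrl
import json
ct,cs=[ctrl.calibration(n) for n in("top","side")]
cw=json.load(open("cw.json"))
T=lambda *p:np.array(p)/5-.4+[200,180]
S=lambda *p:np.array(p)/5-.4+[190,180]
Q=lambda p:(np.array(p)+.5)/2.75-.5+[90,40]
L=np.array([[75,-114,110],[-89,-114,110],[-89,114,110],[75,114,110.]])
LW=np.array([[75,114,110],[75,-114,110],[-89,114,96],[-89,-114,96.],[-89,114,110],[-89,-114,110.]]);w=Q([[155,82],[678,53],[38,374],[756,347],[32,354],[757,325]])
kn=np.array([[-105,-2,85.]]);kw=Q([355,433])
pts=[T(352,52),T(592,177),T(415,516),T(175,388)]
fw=lambda v:(fish(cw,W(LW,v))-w).ravel()
ft=lambda v:(proj(ct,W(L,v))-pts).ravel()
fk=lambda v:np.r_[fish(cw,W(kn,v))[0]-kw,proj(ct,W(kn,v))[0]-T(518,364),proj(cs,W(kn,v))[0]-S(270,278)]
for n,f in dict(w=fw,t=ft,wk=lambda v:np.r_[fw(v),fk(v)[:2]],all=lambda v:np.r_[fw(v),ft(v),fk(v)]).items():
    s=least_squares(f,CH);print(n,s.x.round(3),s.fun.round(1))
g=least_squares(lambda X:np.r_[fish(cw,X)[0]-kw,proj(ct,X)[0]-T(518,364),proj(cs,X)[0]-S(270,278)],[455,-70,85.]);print("knob",g.x,g.fun.round(1),R.from_euler("z",-s.x[2]).apply(g.x-[*s.x[:2],0]))
```

```text
w [505.455  20.941   1.115] [-0.6 -3.1  0.5 -3.   0.   1.5  0.1  2.  -4.  -1.6  2.9 -1.7]
t [502.559  20.783   1.119] [-0.1 -0.9  0.8 -0.6  0.5  1.1 -1.2  0.1]
wk [504.041  21.066   1.104] [-0.8 -3.3  0.3 -2.3 -1.8  0.9 -2.2  3.6 -5.9 -2.1  0.6 -0.1  7.4 -1.8]
all [503.827  21.228   1.105] [-1.1 -3.3  0.  -2.3 -2.   1.  -2.5  3.5 -6.1 -2.1  0.3 -0.2  0.4 -1.3
  0.9 -0.4 -0.3  0.8 -1.6 -0.9  7.1 -1.9  2.4 -1.6  1.5  0.8]
knob [453.3025227  -69.04446679  81.25207266] [ 0.1 -0.6  0.8  0.2 -0.6  1.6] [-103.34784463    4.59192114   81.25207266]
```

```bash
sed -i 's/^CH=.*/CH=[504.0,20.9,1.112]/' h.py
```

Run:
```python
from h import *
from rig import ctrl
s=ctrl.sense();print(tipnow(s),C([453.3,-69,81.3]))
for t in ([-150,-38,100],[-101,-36,75],[-101,0,74],[-101,20,68],[-101,38,58]):print(rel(t,.95,s))
```

```text
[-193.7  -42.8  147.8] [-103.05657091    5.6429773    81.3       ]
(array([-15.8,  -2.6,  63.6]), array([ 0.017,  0.021, -0.02 ]))
(array([ -6.5,  -5.7, 117.8]), array([ 0.017,  0.021, -0.02 ]))
(array([ -8.1, -41.7, 117.8]), array([ 0.017,  0.021, -0.02 ]))
(array([-13.3, -61.7, 121. ]), array([ 0.017,  0.021, -0.02 ]))
(array([-21.6, -79.6, 126.7]), array([ 0.017,  0.021, -0.02 ]))
```

Scaled: 117 mm is 4.68, 112 mm is 4.48, -0.02 rad is -0.08.

>>> {"op": "run_rows", "data": {
  "moves": [
    [[-0.32,-0.08,1.28],[0.04,0.04,-0.04]],
    [[-0.64,-0.12,2.56],[0.068,0.08,-0.08]],
    [[-0.48,-0.16,3.6],[0.068,0.08,-0.08]],
    [[-0.28,-0.24,4.48],[0.068,0.08,-0.08]],
    [[-0.28,-0.24,4.68],[0.068,0.08,-0.08]],
    [[-0.28,-0.24,4.68],[0.068,0.08,-0.08]]
  ]
}}

```text
time_s: 1.9
eef_pos: [428.8, -211.9, 175.5]
ee_rot: [-0.242, 0.755, 0.47, 0.388]
force: [0.2, 0.2, 0.6]
grip_width: -0.001
grip_force: 0.0
```

Run:
```python
from h import *
from rig import ctrl
import cv2
s=ctrl.sense();print(tipnow(s))
im=ctrl.capture("wrist");cv2.imwrite("pics/w3.png",cv2.resize(im[40:300,90:420,::-1],None,fx=2.3,fy=2.3,interpolation=2))
```

```text
[-101.3  -35.4   74.8]
```

View pics/w3.png

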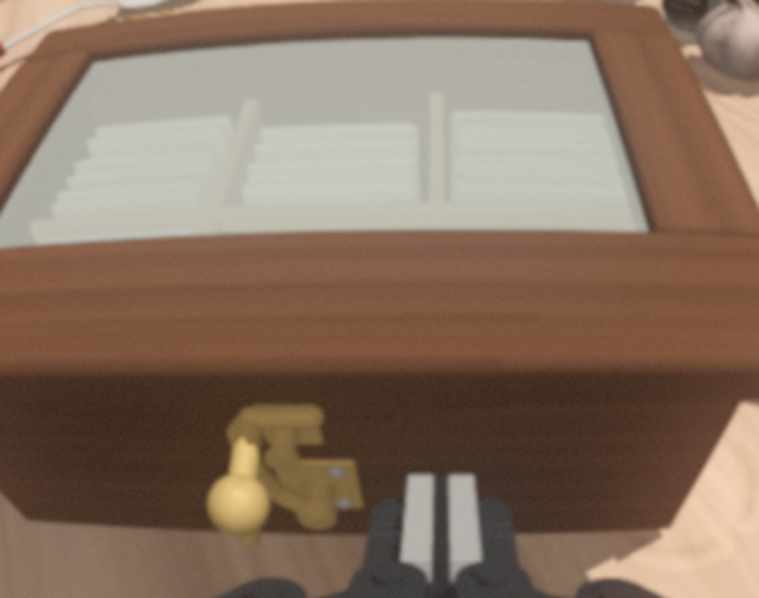

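The fingertips at (440,480) stand level with and right of the knob at (240,500). I'll sweep it left now.

Scaled: -44 mm is -1.76, -24 mm is -0.96.

>>> {"op": "run_rows", "data": {
  "moves": [
    [[0,-0.48,0],[0,0,0]],
    [[0,-0.96,0],[0,0,0]],
    [[-0.04,-1.36,0],[0,0,0]],
    [[-0.12,-1.76,0.04],[0,0,0]],
    [[-0.2,-2.12,0.12],[0,0,0]],
    [[-0.32,-2.44,0.2],[0,0,0]],
    [[-0.44,-2.72,0.28],[0,0,0]],
    [[-0.6,-3.04,0.36],[0,0,0]]
  ]
}}

```text
time_s: 2.75
eef_pos: [359.6, -179.0, 157.5]
ee_rot: [-0.242, 0.755, 0.47, 0.388]
force: [0.0, 0.3, -0.3]
grip_width: 0.0
grip_force: 0.0
```

>>> {"op": "run_rows", "data": {
  "moves": [
    [[0,0,0],[0,0,0]],
    [[-0.2,0,-1.2],[0,0,0]],
    [[-0.2,0.4,-2],[0,0,0]],
    [[-0.2,1.6,-2],[0,0,0]],
    [[-0.2,1.6,-2],[0,0,0]]
  ]
}}

```text
time_s: 3.25
eef_pos: [378.4, -237.7, 183.4]
ee_rot: [-0.24, 0.755, 0.47, 0.388]
force: [0.1, -0.4, -0.2]
grip_width: -0.003
grip_force: 0.0
```

Run:
```python
from h import *
from rig import ctrl
import cv2
s=ctrl.sense();print(tipnow(s))
im=ctrl.capture("wrist");cv2.imwrite("pics/w4.png",cv2.resize(im[40:300,90:420,::-1],None,fx=2.3,fy=2.3,interpolation=2))
```

```text
[-146.9   -2.    82.5]
```

View pics/w4.png

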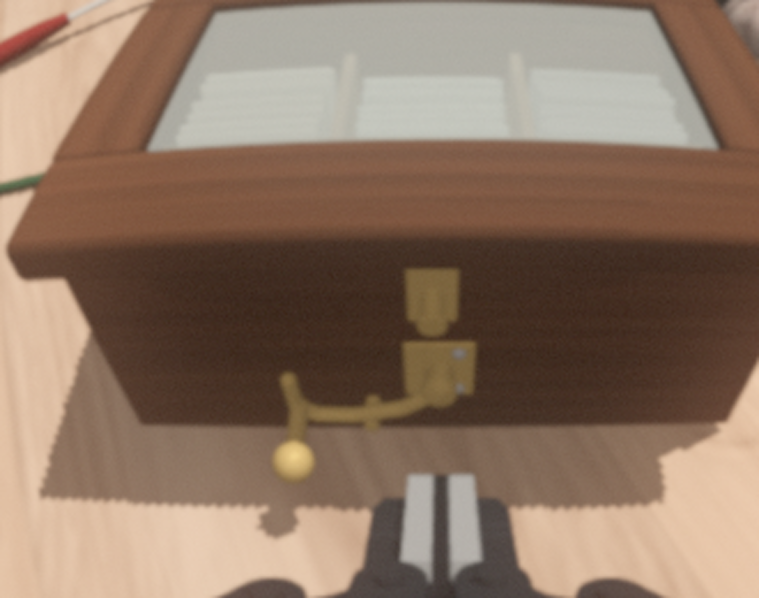

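The hook lies down to the left (knob at (293,461)) and the catch is free. Next I go under the rail to the right of the catch.

Run:
```python
from h import *
from rig import ctrl
s=ctrl.sense()
for t in ([-130,-42,72],[-88.5,-42,75]):print(rel(t,.95,s))
p0=np.array([-82,84.])
a=.95;ex=np.array([np.cos(a),np.sin(a)]);ez=np.array([np.sin(a),-np.cos(a)])
for th,r in zip(np.r_[.1:1.7:.1],np.linspace(157,125,16)):
    p=np.array([75,96])+r*np.array([-np.cos(th),np.sin(th)]);print(th.round(1),p.round(),round((p-p0)@ex),round((p-p0)@ez))
```

```text
(array([ 1. , 41.5, 19. ]), array([-0.002,  0.   ,  0.001]))
(array([27.6, 41.6, 51. ]), array([-0.002,  0.   ,  0.001]))
0.1 [-81. 112.] 23 -15
0.2 [-77. 127.] 38 -21
0.3 [-71. 141.] 53 -24
0.4 [-64. 155.] 68 -26
0.5 [-55. 167.] 83 -27
0.6 [-46. 179.] 98 -26
0.7 [-35. 189.] 112 -23
0.8 [-24. 198.] 126 -19
0.9 [-12. 206.] 140 -14
1.0 [  1. 212.] 152 -7
1.1 [ 13. 217.] 164 0
1.2 [ 27. 220.] 174 9
1.3 [ 40. 223.] 184 18
1.4 [ 53. 223.] 192 29
1.5 [ 66. 223.] 199 40
1.6 [ 79. 221.] 205 51
```

Scaled: 50 mm is 2, 42 mm is 1.68.

>>> {"op": "run_rows", "data": {
  "moves": [
    [[0,0.8,0.2],[0,0,0]],
    [[0.04,1.68,0.76],[0,0,0]],
    [[0.4,1.68,1.2],[0,0,0]],
    [[0.76,1.68,1.64],[0,0,0]],
    [[1.08,1.68,2],[0,0,0]],
    [[1.08,1.68,2],[0,0,0]],
    [[1.08,1.68,2],[0,0,0]]
  ]
}}

```text
time_s: 4.0
eef_pos: [439.1, -203.7, 175.9]
ee_rot: [-0.242, 0.755, 0.47, 0.388]
force: [-0.5, -0.0, -0.2]
grip_width: 0.001
grip_force: 0.0
```

Run:
```python
from h import *
from rig import ctrl
s=ctrl.sense();print(tipnow(s),s["force"])
```

```text
[-89.4 -40.9  75.3] [-0.45044491 -0.00545945 -0.2123586 ]
```

Scaled: -23 mm is -0.92, 23 mm is 0.92.

>>> {"op": "run_rows", "data": {
  "moves": [
    [[0.24,-0.16,0],[0,0,0]],
    [[0.48,-0.32,0],[0,0,0]],
    [[0.72,-0.48,0],[0,0,0]],
    [[0.92,-0.6,0],[0,0,0]],
    [[1.2,-0.72,0],[0,0,0]],
    [[1.52,-0.84,0],[0,0,0]],
    [[1.8,-0.92,0],[0,0,0]],
    [[2.12,-0.96,0],[0,0,0]]
  ]
}}

```text
time_s: 4.8
eef_pos: [431.3, -165.2, 219.3]
ee_rot: [-0.242, 0.755, 0.47, 0.388]
force: [-0.2, -2.4, -1.2]
grip_width: 0.003
grip_force: 1.3
```

Run:
```python
from h import *
from rig import ctrl
import cv2
s=ctrl.sense();print(tipnow(s),s["force"])
im=ctrl.capture("wrist");sd=ctrl.capture("side");cv2.imwrite("pics/w5.png",np.hstack([im[60:360,100:480,::-1],cv2.resize(sd[150:300,150:350,::-1],(400,300))]))
```

```text
[-58.2 -16.8 118.7] [-0.17321347 -2.35164823 -1.23800157]
```

View pics/w5.png

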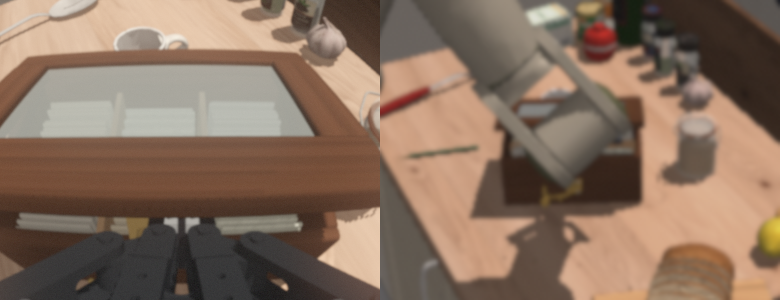

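I put the shift in the dy column, so the tip slid 24 mm left towards the catch. The picture shows the lid lifted evenly with the fingers under it, and forces are small (2.4 N). I'll go back right and re-plan from here.

Scaled: 24 mm is 0.96, 2 mm is 0.08.

>>> {"op": "run_rows", "data": {
  "moves": [
    [[0.08,0.32,0],[0,0,0]],
    [[0.16,0.64,0],[0,0,0]],
    [[0.24,0.96,0],[0,0,0]],
    [[0.24,0.96,0],[0,0,0]]
  ]
}}

```text
time_s: 5.3
eef_pos: [455.5, -173.6, 223.7]
ee_rot: [-0.242, 0.755, 0.47, 0.388]
force: [0.6, -1.6, -1.7]
grip_width: -0.002
grip_force: 0.9
```

Run:
```python
from h import *
from rig import ctrl
s=ctrl.sense();t=tipnow(s);print(t,s["force"])
a=.95;ex=np.array([np.cos(a),np.sin(a)]);ez=np.array([np.sin(a),-np.cos(a)])
p0=t[[0,2]]+11*ex;d=p0-[75,96];print(p0,np.arctan2(d[1],-d[0]),np.hypot(*d))
r0=np.hypot(*d);t0=np.arctan2(d[1],-d[0])
for th in np.linspace(t0,1.66,17):
    r=r0+(125-r0)*(th-t0)/(1.66-t0)
    p=np.array([75,96])+r*np.array([-np.cos(th),np.sin(th)]);print(th.round(2),p.round(),"dx",round((p-p0)@ex),"dz",round((p-p0)@ez))
```

```text
[-55.1 -42.4 123.1] [ 0.62305691 -1.59464602 -1.7488558 ]
[-48.70148602 132.04757055] 0.28355546636970325 128.8467499989499
0.28 [-49. 132.] dx 0 dz 0
0.37 [-45. 142.] dx 11 dz -3
0.46 [-40. 152.] dx 22 dz -5
0.54 [-35. 162.] dx 33 dz -6
0.63 [-29. 171.] dx 44 dz -6
0.71 [-21. 180.] dx 54 dz -6
0.8 [-14. 187.] dx 65 dz -4
0.89 [ -5. 194.] dx 76 dz -1
0.97 [  3. 201.] dx 86 dz 2
1.06 [ 13. 206.] dx 96 dz 7
1.14 [ 23. 211.] dx 106 dz 12
1.23 [ 33. 215.] dx 115 dz 18
1.32 [ 43. 218.] dx 123 dz 25
1.4 [ 54. 220.] dx 131 dz 32
1.49 [ 65. 221.] dx 138 dz 40
1.57 [ 75. 221.] dx 145 dz 49
1.66 [ 86. 221.] dx 150 dz 58
```

>>> {"op": "run_rows", "data": {
  "moves": [
    [[0.44,0,-0.12],[0,0,0]],
    [[0.88,0,-0.2],[0,0,0]],
    [[1.32,0,-0.24],[0,0,0]],
    [[1.76,0,-0.24],[0,0,0]],
    [[2.16,0,-0.24],[0,0,0]],
    [[2.6,0,-0.16],[0,0,0]],
    [[3.04,0,-0.04],[0,0,0]],
    [[3.44,0,0.08],[0,0,0]]
  ]
}}

```text
time_s: 6.1
eef_pos: [477.7, -126.1, 293.2]
ee_rot: [-0.242, 0.755, 0.47, 0.388]
force: [-1.0, -1.1, -1.1]
grip_width: -0.005
grip_force: 0.7
```

Run:
```python
from h import *
from rig import ctrl
s=ctrl.sense();print(tipnow(s),s["force"])
```

```text
[ -2.7 -41.2 192.6] [-0.97614443 -1.09050027 -1.09619628]
```

>>> {"op": "run_rows", "data": {
  "moves": [
    [[0.4,0,0.2],[0,0,0]],
    [[0.8,0,0.4],[0,0,0]],
    [[1.16,0,0.64],[0,0,0]],
    [[1.48,0,0.92],[0,0,0]],
    [[1.8,0,1.2],[0,0,0]],
    [[2.08,0,1.52],[0,0,0]],
    [[2.32,0,1.84],[0,0,0]],
    [[2.52,0,2.16],[0,0,0]]
  ]
}}

```text
time_s: 6.9
eef_pos: [513.3, -53.7, 312.2]
ee_rot: [-0.242, 0.755, 0.47, 0.388]
force: [0.2, -0.6, -0.1]
grip_width: -0.002
grip_force: 0.0
```

>>> {"op": "run_rows", "data": {
  "moves": [
    [[0.04,0,0.12],[0,0,0]],
    [[0.08,0,0.24],[0,0,0]],
    [[0.08,0,0.24],[0,0,0]],
    [[0.08,0,0.24],[0,0,0]]
  ]
}}

```text
time_s: 7.3
eef_pos: [515.6, -49.3, 310.4]
ee_rot: [-0.242, 0.755, 0.47, 0.388]
force: [0.3, 0.5, 0.2]
grip_width: 0.001
grip_force: 0.0
```

Run:
```python
from h import *
from rig import ctrl
import cv2
s=ctrl.sense();print(tipnow(s),s["force"])
im=ctrl.capture("wrist");sd=ctrl.capture("side");cv2.imwrite("pics/w6.png",np.hstack([im[60:360,100:480,::-1],cv2.resize(sd[150:300,150:350,::-1],(400,300))]))
```

```text
[ 82.9 -41.1 209.8] [0.26617603 0.5266141  0.18195269]
```

View pics/w6.png

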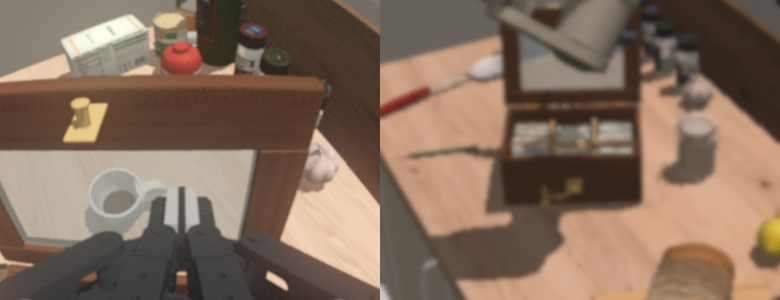

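The lid leans open on its stop with zero force on the finger, the catch plate shows at (85,120), and the mug stands untouched behind the glass. I'll back straight out and hand in.

Scaled: -120 mm is -4.8, -85 mm is -3.4.

>>> {"op": "run_rows", "data": {
  "moves": [
    [[0,0,-0.8],[0,0,0]],
    [[0,0,-2],[0,0,0]],
    [[0,0,-3.4],[0,0,0]],
    [[0,0,-4.8],[0,0,0]],
    [[0,0,-6],[0,0,0]],
    [[0,0,-6.4],[0,0,0]],
    [[0,0,-6.4],[0,0,0]],
    [[0,0,-6.4],[0,0,0]]
  ]
}}

```text
time_s: 8.2
eef_pos: [458.4, -165.4, 402.7]
ee_rot: [-0.243, 0.755, 0.47, 0.388]
force: [-0.5, -0.6, -0.2]
grip_width: -0.0
grip_force: 0.0
```

Run:
```python
from rig import ctrl
import cv2,numpy as np
a=cv2.imread("pics/side0.png").astype(int);b=ctrl.capture("side")[:,:,::-1].astype(int)
d=np.abs(a-b).max(2);print({n:int(d[y0:y1,x0:x1].max()) for n,(x0,x1,y0,y1) in dict(jar=(300,320,205,240),lemon=(338,360,256,280),jam=(353,383,272,308),chest_front_right=(262,280,230,250),bottom_edge=(225,270,248,262)).items()})
print(ctrl.sense()["force"]); print(ctrl.finish_job())
```

```text
{'jar': 2, 'lemon': 4, 'jam': 4, 'chest_front_right': 8, 'bottom_edge': 115}
[-0.44176681  0.63004476 -0.26473829]
the job is handed in; nothing more can be done
None
```

The tea chest is open and handed in at about 8 s: the hook is off its pin to the left and the lid leans back on its stop, with the robot clear. While lifting, a mistyped row slid the fingertip 24 mm towards the catch. I corrected it, and the measured force was 2.4 N. The sugar jar, lemon and jam jar looked unchanged in the before-and-after side pictures, the mug stood clear behind the glass, and I didn't check the timer. The chest's front wall also looked unchanged, but the strip along its bottom edge changed. I didn't look into that; it may be the arm's and lid's shadows, so I can't fully rule out a small shift of the chest.

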